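# Clamp the whetstone and check its face with a straightedge

## Robot

A 6-joint arm with a two-finger parallel gripper is mounted at the origin on the work surface. World frame = base frame: x ahead of the robot, y to its left, z up, the work surface at z = 0. Lengths are in m, angles in rad, forces in N, time in s.
With the tool pointing down it reaches from about 0.3 to 0.85 m from the base axis. Payload 4.2 kg.
Tool frame: the origin (TCP) lies between the finger pads; the fingertips stand 8 mm ahead of it and the grasp point (between the pads) lies 11 mm behind it (arm.nose_length is the z of the fingertips in the tool frame, in m); z points along the fingers, y is the direction in which the jaws open and shut (so a half turn about z gives the same grasp; the last joint's range is limited). The gripper opens to 91 mm and grips with 3 to 60 N. Pads are 32 mm wide; open, the fingers measure 118 mm over their backs; the gripper's body (76 mm by 178 mm) begins 60 mm behind the grasp point.
Start: joints at [-1.158, 0.32, 1.565, -0, 1.257, -0.02], TCP at [0.241, -0.522, 0.222] pointing down, gripper open.
Joint ranges: [-3.11, 3.11], [-0.84, 2.01], [0.21, 2.61], [-1.34, 4.49], [0.05, 2.63], [-2.56, 2.56]. Speed limits (rad/s): [2.57, 2.57, 3.14, 3.14, 3.14, 3.14].

## Interface

Orientations are given as [roll, pitch, yaw] about the fixed x, y, z axes, in that order (R = Rz(yaw) Ry(pitch) Rx(roll)).
In Python, from cell import arm gives the robot as it stands. The module is installed in compiled form; this text tells all that it offers. Calls block until the motion is done:
- arm.goto(position, orientation): joint-space move of the TCP to a pose.
- arm.servo_line(position, vel=0.15, rot=None): straight line of the TCP; rot=None keeps the orientation; vel is the mean speed in m/s.
- arm.goto_joints(angles): joint-space move.
- arm.command_gripper(opening, newtons=None): finger opening in m; newtons is the grip in N (None keeps the last); returns when the fingers have stopped.
- arm.wait(seconds).
- arm.inverse_kinematics(position, orientation): joint angles nearest the present ones, or None.
- arm.get_obs(): the state.
- arm.camera(name): name is "side" or "top" or "wrist"; returns a dict with "frame" (384x512x3 uint8, red, green, blue), "fx", "fy", "cx", "cy" (pixels), "D" ([k1, k2, p1, p2, k3] as OpenCV has them; the pictures are not rectified), "R" (3x3) and "t" (3): a world point X has camera coordinates R X + t. Camera axes: x right, y down, z forward; pixel columns grow to the right and rows downward; lengths in m; the calibration is good to about 2 mm. A picture is of the moment at which its call begins. There is no depth.
A pose or a line that the arm cannot do raises arm.MotionError and nothing moves.
- arm.sign_off(): hands the job in, once; it reports no verdict.
The state is a dict: "clock": time; "joint_positions": joint angles; "joint_velocities": joint speeds; "effort": joint torques, N m; "position": TCP position; "tool_rot": TCP orientation; "contact_force": force on the tool from outside, world axes, zero at the start; "ft_torque": the same for the moment, N m; "opening": finger opening in m.
Only numpy, scipy, OpenCV 4.12 (cv2) and the standard library are available. Lean on these libraries where they do the work, as an engineer would, in place of code of your own. Each camera call takes 0.05 s, during which the arm holds its last target. There are 200 camera calls.

## Task

Turn the crank of the whetstone vise clockwise until its sliding jaw has the stone pinched firmly between both jaws. Then take the straightedge out of its wooden block and set its steel edge on the stone along the long pencil line, centred on the short cross tick, bolt upright and pressed only lightly (a few newtons), as for sighting light under it. Finish there, still holding the straightedge on the line with the stone still clamped; leave everything else on the counter where it is and never bear down hard.

Things in the scene. Friction and masses are not known exactly. Their poses are not given: they have to be found in the camera images.
- holder: Stainless whetstone vise fixed to the counter, bed 304 x 92 mm, rail tops 48 mm high. Origin: on the counter under the bed. Its x axis runs along the screw from the crank end (-x) to the fixed jaw (+x; inner face at x = 110 mm, top 68 mm high), z up. Screw axis at y = 0, 60 mm above the counter; nut block at x = -176 to -154 mm, 74 mm high.
- jaw: Sliding jaw, 68 mm high. Its origin is the holder's origin when the crank reads 0 and moves with the jaw, screw and crank along +x; rubber face at x = -108 mm. It first pushes the loose stone along (up to 10 N at the jaw), then, at about 10.2 rad of the crank, pinches it against the fixed jaw (over 15 N is firm). Self-locking: let go, the crank eases back a little but the pinch stays.
- crank (a joint): Crank angle a, rad, 0 to 16.5, starts between 0 and 5. Grows clockwise seen from the crank end (right-hand turn about the holder's +x) and closes the jaw 8 mm per turn. Handle centre at holder y = -36 mm * sin(a), z = 60 mm + 36 mm * cos(a): straight up at 0 and 2 pi. Turns freely with about 2 N at the handle, goes stiff once the stone is pinched, stays where it is left.
- crank_grip (a point): Middle of the crank's black handle, a free-spinning sleeve parallel to the screw, 15 mm thick, 48 mm long, on a 36 mm arm, 249 mm from the jaw's origin towards its -x. The sleeve reaches 22 mm further out and 26 mm in, to the arm. Pinch it from above, fingers closing across it, and carry it round; it spins in the grip.
- stone: Two-layer whetstone, 205 x 65 x 28 mm, about 0.75 kg, cream upper layer, slate-blue lower layer, lying loose on the rails between the jaws, long side along the screw. Origin: centre of its underside (48 mm above the counter); its upper face is level, 76 mm above the counter, 8 mm above the jaws.
- pencil_line: The dark pencil line, 185 x 2 mm, drawn slantwise on the stone's upper face, with a 20 mm cross tick at its middle. Origin: on the upper face where line and tick cross (the middle of the stone); x runs along the long line, z up. Moves with the stone.
- gauge: Straightedge, about 0.18 kg: steel beam 150 x 8 mm, 26 mm high, tapering to a 3 mm working edge below, in a soft black rubber grip with red bands, 80 x 14 mm, 26 to 50 mm above that edge. Origin: middle of the working edge; x along the beam, z up. Starts standing in its block, edge down, 6 mm above the counter, grip clear of the block; lift straight up. Both ends and both sides are alike.
- gauge_edge (a point): Middle of the straightedge's working edge. When the edge is pressed on something the beam gives way in its soft grip: about 3 N per mm, 3.5 mm (10 N) at most, then it is rigid; hanging free it sags 0.5 mm.
- gauge_box: Beech block, 176 x 40 x 28 mm, fixed to the counter, with a slot 154 x 11 mm, 22 mm deep, in which the straightedge stands. Origin: centre of its underside, x along the slot.
- spare_stone: Bystander: loose brick-red whetstone, 205 x 65 x 28 mm, lying on the counter; origin centre of underside, x along it.
- knife: Bystander: loose chef's knife, about 390 mm long, 18 mm high, lying flat beyond the vise; origin under the bolster.
- wipes: Bystander: white round wipes tub with red lid, 102 mm across, 180 mm high; origin centre of underside.
- lap_plate: Bystander: loose grey flattening plate, 200 x 70 x 8 mm, lying flat; origin centre of underside.
- tape: Bystander: cream tape dispenser, 150 x 55 mm, 98 mm high; origin centre of underside.
There are look-alikes about, which are no part of the job. There is more than one size of the gauge; the job needs the middle-sized. What is shaped like the stone but purple is not meant.

How it is judged:
By the outcome, as a careful person would: the job done as asked, in the order asked, and still so for the second after the job is handed in, while the arm keeps its last pose, push and grip.
It also fails if it takes over 72 s, if anything falls off the work surface, if the arm or the gripper's body presses on something with over 40 N, if the wrist force passes 120 N, or if a joint passes its speed limit or range.

## Working session

There is one attempt and no reset: what is moved stays moved. The work goes in short steps, each a Python script; the robot and the scene stay as the last script left them, time stands still between calls to the robot, and variables do not carry over. Pictures are saved under pics/ and viewed, about 8 in all and at most 12, crops included, and the job is handed in when it is done.

```bash
mkdir -p pics; cat > h.py <<'E'
import numpy as np, cv2
from cell import arm
def shot(n,f):
    c=arm.camera(n); cv2.imwrite('pics/'+f+'.png',c['frame'][...,::-1]); np.savez('pics/'+f+'.npz',**c); return c
def load(f): return dict(np.load('pics/'+f+'.npz'))
def K(c): return np.array([[c['fx'],0,c['cx']],[0,c['fy'],c['cy']],[0,0,1.]])
def pix2w(c,uv,z):
    u=cv2.undistortPoints(np.array(uv,float).reshape(-1,1,2),K(c),np.array(c['D'],float)).reshape(-1,2)
    d=np.c_[u,np.ones(len(u))]@c['R']; o=-c['R'].T@c['t']
    return o+d*((np.array(z)-o[2])/d[:,2])[:,None]
def w2pix(c,X):
    return cv2.projectPoints(np.array(X,float).reshape(-1,1,3),cv2.Rodrigues(c['R'])[0],c['t'],K(c),np.array(c['D'],float))[0].reshape(-1,2)
E
python3 - <<'E'
from h import *
a=shot('top','top0');b=shot('side','side0')
for c in(a,b): print(c['fx'],-c['R'].T@c['t'],c['R'][2])
o=arm.get_obs();print(o['clock'],o['tool_rot'],o['opening'])
im=np.hstack([a['frame'],b['frame']])[...,::-1]
cv2.imwrite('pics/top0b.png',cv2.resize(a['frame'][...,::-1],(800,600),interpolation=cv2.INTER_CUBIC))
cv2.imwrite('pics/side0b.png',cv2.resize(b['frame'][...,::-1],(800,600),interpolation=cv2.INTER_CUBIC))
E
```

```text
355.7588088918709 [0.26674475 0.06783749 1.1692083 ] [ 0.19907599  0.02031902 -0.97977339]
398.0692344207379 [0.4458979  1.07394522 0.9866617 ] [ 0.0356389  -0.75325179 -0.65676602]
0.1 [-3.13993665e+00 -2.68009857e-05  4.32815880e-01] 0.09146041928761352
```

View pics/top0b.png

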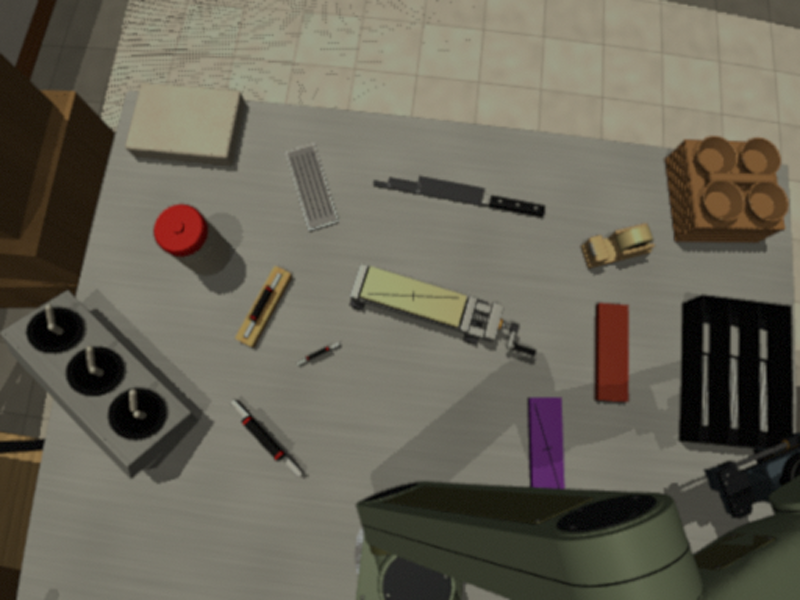

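View pics/side0b.png

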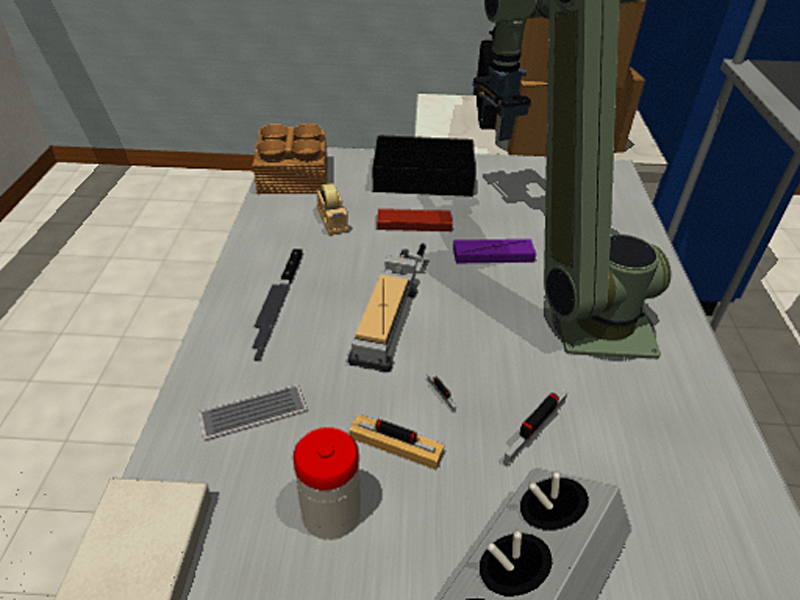

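The top view shows the vise, with the fixed jaw near (358,288), the cream stone around (413,295) and the crank handle near (522,352). There are three straightedges:
- (264,306): in the beech block, middle-sized. This is the one meant.
- (320,353): small, a look-alike.
- (270,440): large, a look-alike.

The purple stone at (545,443) isn't meant. Next I'll take enlarged crops and rough positions.

```bash
python3 - <<'E'
from h import *
a=load('top0');b=load('side0')
s=1.5625
def p(l,z): return pix2w(a,(np.array(l)+.5)/s-.5,z).round(4)
print('stone c',p([[413,295]],.076),'fixed',p([[358,288]],.068),'handle',p([[522,352]],.08))
print('box ends',p([[281,268],[247,345]],.028),p([[264,306]],.05), 'gauge ends',p([[285,276],[247,338]],.032))
print('others',p([[300,363],[340,345]],.01),p([[235,403],[304,475]],.01))
def crop(f,c,x0,y0,w,h,k): return cv2.resize(c['frame'][y0:y0+h,x0:x0+w,::-1],(w*k,h*k),interpolation=cv2.INTER_CUBIC)
A=crop('',a,145,160,205,80,3);B=crop('',b,215,145,75,100,4);C=crop('',b,215,255,75,50,4)
cv=np.zeros((600,800,3),np.uint8);cv[:240,:615]=A;cv[200+40:,:][:360,:300]=B[:360];cv[260:460,320:620]=C
cv2.imwrite('pics/c1.png',cv)
E
```

```text
stone c [[0.5074 0.0591 0.076 ]] fixed [[0.5104 0.1717 0.068 ]] handle [[ 0.4174 -0.1676  0.08  ]]
box ends [[0.5433 0.3442 0.028 ]
 [0.372  0.3887 0.028 ]] [[0.4539 0.361  0.05  ]] gauge ends [[0.5261 0.332  0.032 ]
 [0.386  0.39   0.032 ]]
others [[0.3498 0.2766 0.01  ]
 [0.3972 0.1986 0.01  ]] [[0.2513 0.3988 0.01  ]
 [0.1263 0.2355 0.01  ]]
```

View pics/c1.png

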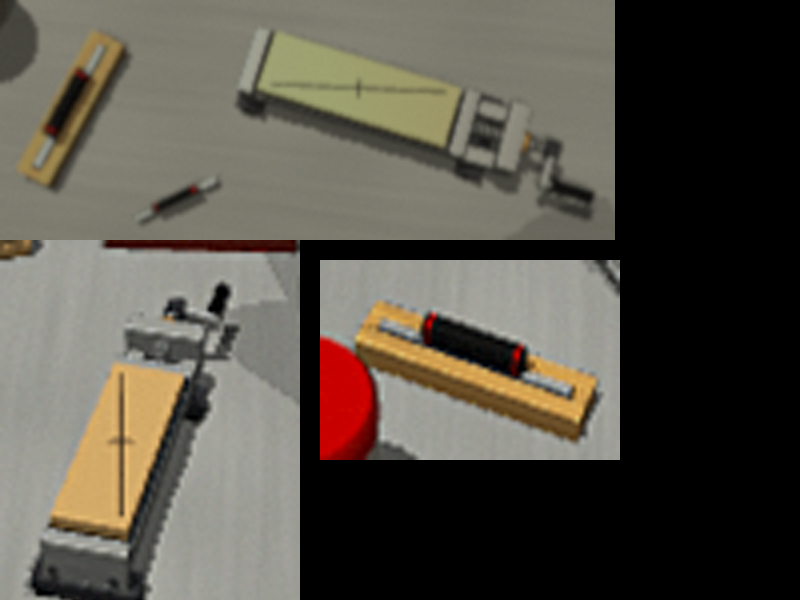

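```bash
cat >> h.py <<'E'
def tri(cs,ps):
    A=[];B=[]
    for c,q in zip(cs,ps):
        u=cv2.undistortPoints(np.array(q,float).reshape(1,1,2),K(c),np.array(c['D'],float)).reshape(2)
        for i in(0,1):
            A.append(c['R'][i]-u[i]*c['R'][2]);B.append(u[i]*c['t'][2]-c['t'][i])
    return np.linalg.lstsq(np.array(A),np.array(B),rcond=None)[0]
def maskrect(c,m,z,pick):
    n,L,st,ce=cv2.connectedComponentsWithStats(m.astype(np.uint8)); k=L[int(pick[1]),int(pick[0])]
    ys,xs=np.nonzero(L==k); w=pix2w(c,np.c_[xs,ys],z)[:,:2]
    (r)=cv2.minAreaRect((w*1000).astype(np.float32)); C=w.mean(0); U=np.linalg.svd(w-C,full_matrices=False)[2]
    return r,C,np.degrees(np.arctan2(U[0,1],U[0,0])),len(w)
E
python3 - <<'E'
from h import *
a=load('top0');b=load('side0')
f=a['frame'].astype(int)
hsv=cv2.cvtColor(a['frame'],cv2.COLOR_RGB2HSV);print(hsv[185,250],hsv[195,280],hsv[200,160])
m=(hsv[...,1]>60)&(hsv[...,2]>120)
m=cv2.morphologyEx(m.astype(np.uint8),cv2.MORPH_CLOSE,np.ones((5,5)))
print('stone',maskrect(a,m,.076,(250,185)))
print('box',maskrect(a,m,.028,(155,213)))
print('handle',tri([a,b],[(336,223.3),(270,159.5)]))
# pencil
s=pix2w(a,[[145+270/3,160+84/3],[145+447/3,160+92/3]],.076);d=s[0]-s[1];print('line',s.round(4),np.degrees(np.arctan2(d[1],d[0])),np.linalg.norm(d))
for yaw in np.radians([70,75,80,-105,-110]):
  q=arm.inverse_kinematics([.43,-.16,.25],[np.pi,0,yaw]);print(yaw,q)
  q=arm.inverse_kinematics([.45,.36,.2],[np.pi,0,yaw+np.radians(45)]);print(q)
E
```

```text
[ 33  79 161] [ 28  83 157] [ 21 122 111]
stone (((506.9094543457031, 58.17215347290039), (204.13119506835938, 65.57059478759766), 79.34867858886719), array([0.50629138, 0.05799426]), np.float64(-100.48945175777823), 1306)
box (((460.1739807128906, 370.9449462890625), (40.536582946777344, 177.69100952148438), 70.41007995605469), array([0.45847645, 0.37160434]), np.float64(160.18486708541175), 422)
handle [ 0.42675971 -0.17883736  0.05668829]
line [[ 0.4985  0.1503  0.076 ]
 [ 0.5119 -0.035   0.076 ]] 94.12255231747172 0.18578277506868188
1.2217304763960306 [-3.81287516e-01  1.16714112e-01  1.76203779e+00 -4.44089210e-16
  1.26284075e+00 -3.22216659e-02]
[ 6.54784081e-01  3.36057153e-01  1.59697177e+00 -4.44089210e-16
  1.20856373e+00  2.18451768e-01]
1.3089969389957472 [-0.38128752  0.11671411  1.76203779  0.          1.26284075 -0.11948813]
[ 6.54784081e-01  3.36057153e-01  1.59697177e+00 -4.44089210e-16
  1.20856373e+00  1.31185306e-01]
1.3962634015954636 [-0.38128752  0.11671411  1.76203779  0.          1.26284075 -0.20675459]
[ 6.54784081e-01  3.36057153e-01  1.59697177e+00 -4.44089210e-16
  1.20856373e+00  4.39188431e-02]
-1.8325957145940461 None
None
-1.9198621771937625 None
None
```

```bash
python3 - <<'E'
from h import *
y=np.radians(79.4)
arm.goto([.425,-.182,.2],[np.pi,0,y])
c=shot('wrist','w1');print(-c['R'].T@c['t'],c['R'][2],arm.get_obs()['clock'])
# predictions
e=np.array([np.cos(y),np.sin(y),0]);n=np.array([-e[1],e[0],0]);S=np.array([.507,.058,0])
for a in(4.6,):
  for off in(-.005,0.002):
    O=S-off*e
    P=lambda x,yy,z:O+x*e+yy*n+[0,0,z]
    t=a*.008/2/np.pi
    print(off,w2pix(c,[P(-.249+t,-.036*np.sin(a),.06+.036*np.cos(a)),P(-.176,0,.074),P(-.154,0,.074),P(-.108+t,.03,.068)]).round(0).tolist())
f=cv2.resize(c['frame'][...,::-1],(800,600),interpolation=cv2.INTER_CUBIC);cv2.imwrite('pics/w1b.png',f)
E
```

```text
[ 0.44050578 -0.10182467  0.36220193] [-0.05331659 -0.28367569 -0.95743691] 1.5917
-0.005 [[255.0, 171.0], [293.0, 106.0], [294.0, 81.0], [261.0, 19.0]]
0.002 [[255.0, 178.0], [293.0, 114.0], [294.0, 89.0], [261.0, 28.0]]
```

View pics/w1b.png

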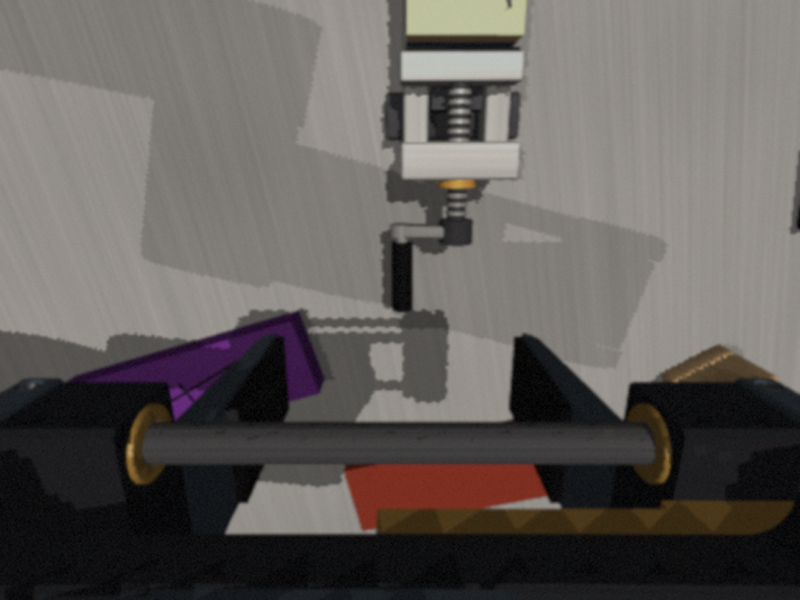

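The wrist view shows the handle at (402,276) and the nut block at cols 403–520, rows 143–178. Both agree with the model to about 2 px. I'll triangulate the handle and grasp it.

```bash
python3 - <<'E'
from h import *
a=load('top0');b=load('side0');c=load('w1')
H=tri([a,b,c],[(336,223.3),(270,159.5),(257,176.4)]);print('H',H)
y=np.radians(79.4);e=np.array([np.cos(y),np.sin(y),0]);n=np.array([-e[1],e[0],0])
nb=pix2w(c,[[294.7,91.5],[294.7,114]],.074);print('nut',nb,(nb-[.507,.058,0])@e,(nb-[.507,.058,0])@n,(pix2w(c,[[257,176.4]],.057)-nb)@n)
H2=pix2w(c,[[257,176.4]],.057)[0];print(H2)
R=[np.pi,0,y]
g=H2-.004*e; 
arm.command_gripper(.05)
p=lambda z:[g[0],g[1],z]
arm.goto(p(.12),R)
f0=np.array(arm.get_obs()['contact_force'])
arm.servo_line(p(.057-.011),vel=.08)
print(f0,arm.get_obs()['contact_force'])
arm.command_gripper(.0,15)
o=arm.get_obs();print(o['contact_force'],o['opening'],o['position'],o['clock'])
shot('wrist','w2');s=shot('side','s2')
im=np.zeros((400,800,3),np.uint8);im[:300,:400]=cv2.resize(load('w2')['frame'][...,::-1],(400,300));im[:,400:]=cv2.resize(s['frame'][115:215,220:320,::-1],(400,400),interpolation=cv2.INTER_CUBIC);cv2.imwrite('pics/g1.png',im)
E
```

```text
H [ 0.42746079 -0.17684177  0.05776356]
nut [[ 0.47890263 -0.09777279  0.074     ]
 [ 0.47594899 -0.11772858  0.074     ]] [-0.15828313 -0.17844171] [-0.00103672 -0.00180438] [0.03481562 0.03558328]
[ 0.42904862 -0.17489998  0.057     ]
[ 0.57367215 -0.09763151  0.07424728] [0.5161968  0.32524458 0.57132238]
[-1.07984635 -0.15862334  0.52506749] 0.01449589899224692 [ 0.42806633 -0.17876693  0.04598263] 4.4917
```

View pics/g1.png

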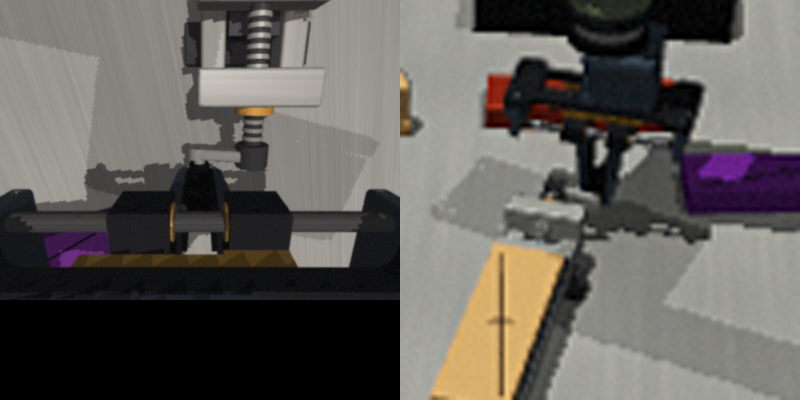

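```bash
cat > crank.py <<'E'
from h import *
import json
y=np.radians(79.4);e=np.array([np.cos(y),np.sin(y),0]);n=np.array([-e[1],e[0],0]);z=np.array([0,0,1.])
def turn(st,a1,da,ftmax):
    # st: a, p0 (TCP axis centre at a=0), axial travel follows a
    a=st['a'];C=np.array(st['C'])
    while a<a1-1e-6:
        a=min(a+da,a1)
        T=C+.008/2/np.pi*a*e-.036*np.sin(a)*n+.036*np.cos(a)*z
        arm.servo_line(T.tolist(),vel=.05)
        o=arm.get_obs();f=np.array(o['contact_force'])
        r=-np.sin(a)*n+np.cos(a)*z; t=-np.cos(a)*n-np.sin(a)*z
        fr,ft,fe=f@r,f@t,f@e
        print(f"a {a:.2f} fr {fr:.1f} ft {ft:.1f} fe {fe:.1f} err {np.linalg.norm(np.array(o['position'])-T)*1000:.1f} t {o['clock']:.1f}")
        if abs(ft)>ftmax: break
        if abs(fr)>3: C=C+r*fr*5e-5
        if abs(fr)>30: print('radial!');break
    st=dict(a=a,C=C.tolist());json.dump(st,open('st.json','w'));return st
E
python3 - <<'E'
from crank import *
o=arm.get_obs();p=np.array(o['position']);a=4.64
C=p-.008/2/np.pi*a*e+.036*np.sin(a)*n-.036*np.cos(a)*z
print(C)
turn(dict(a=a,C=C),6.28,.2,12)
E
```

```text
[ 0.46229882 -0.19120395  0.048589  ]
a 4.84 fr 2.8 ft 1.6 fe -1.2 err 0.9 t 4.9
a 5.04 fr 5.1 ft 0.6 fe -1.9 err 1.6 t 5.2
a 5.24 fr 9.0 ft 0.4 fe -2.2 err 2.2 t 5.5
a 5.44 fr 10.9 ft -0.9 fe -2.4 err 2.5 t 5.8
a 5.64 fr 13.3 ft -1.5 fe -1.8 err 2.4 t 6.0
a 5.84 fr 14.1 ft -2.0 fe -0.4 err 1.9 t 6.3
a 6.04 fr 10.9 ft -1.0 fe 1.2 err 2.3 t 6.6
a 6.24 fr 7.7 ft -1.1 fe 1.2 err 2.7 t 6.9
a 6.28 fr 6.6 ft -0.7 fe 0.3 err 2.0 t 7.2
```

```bash
python3 - <<'E'
from crank import *
st=json.load(open('st.json'));print(st)
st=turn(st,9.6,.22,12);print(st)
arm.wait(.3);o=arm.get_obs();print(o['contact_force'],o['position'],o['opening'])
E
```

```text
{'a': 6.28, 'C': [0.4604440535414564, -0.1908568440176549, 0.051675860690765685]}
a 6.50 fr 5.1 ft 2.2 fe 1.3 err 2.1 t 7.5
a 6.72 fr 5.5 ft 2.1 fe 3.6 err 1.6 t 7.8
a 6.94 fr 4.9 ft 1.2 fe 3.1 err 1.3 t 8.1
a 7.16 fr 5.4 ft 1.3 fe 3.2 err 1.1 t 8.4
a 7.38 fr 3.8 ft 1.8 fe 3.4 err 1.0 t 8.7
a 7.60 fr 4.9 ft 2.0 fe 2.8 err 1.2 t 9.0
a 7.82 fr 5.4 ft 1.8 fe 3.5 err 1.5 t 9.3
a 8.04 fr 4.5 ft 2.2 fe 4.0 err 1.9 t 9.6
a 8.26 fr 3.2 ft 2.1 fe 4.4 err 1.9 t 9.9
a 8.48 fr 2.4 ft 1.2 fe 4.1 err 1.4 t 10.3
a 8.70 fr 0.8 ft 2.3 fe 5.4 err 1.1 t 10.6
a 8.92 fr -0.7 ft 1.1 fe 4.6 err 0.7 t 10.9
a 9.14 fr -2.0 ft 0.6 fe 5.5 err 0.5 t 11.2
a 9.36 fr -0.5 ft 0.3 fe 5.0 err 0.6 t 11.5
a 9.58 fr 0.2 ft 0.6 fe 5.1 err 0.3 t 11.8
a 9.60 fr 0.9 ft -0.8 fe 5.3 err 0.7 t 12.1
{'a': 9.6, 'C': [0.4619959719776918, -0.1911472776587212, 0.05259490129103635]}
[ 1.40615033  4.73498365 -1.17847919] [ 0.45878901 -0.17809864  0.01739884] 0.014837350227312019
```

```bash
python3 - <<'E'
from crank import *
st=json.load(open('st.json'))
st=turn(st,10.9,.1,15)
arm.wait(.3);o=arm.get_obs();print(o['contact_force'],o['position'],o['opening'])
E
```

```text
a 9.70 fr 0.5 ft -0.4 fe 5.6 err 0.5 t 12.6
a 9.80 fr 0.5 ft -0.3 fe 5.2 err 0.3 t 12.8
a 9.90 fr 1.4 ft -0.6 fe 5.8 err 0.2 t 13.1
a 10.00 fr 0.3 ft -0.2 fe 5.5 err 0.2 t 13.3
a 10.10 fr -0.3 ft 0.7 fe 4.0 err 0.2 t 13.6
a 10.20 fr 0.9 ft 0.0 fe 5.7 err 0.2 t 13.8
a 10.30 fr 1.4 ft -1.1 fe 3.9 err 0.2 t 14.1
a 10.40 fr 0.9 ft -1.6 fe 2.7 err 0.2 t 14.3
a 10.50 fr 2.1 ft -3.8 fe 2.1 err 0.3 t 14.6
a 10.60 fr 2.4 ft -5.3 fe 0.0 err 0.3 t 14.8
a 10.70 fr 1.2 ft -5.1 fe -0.9 err 0.4 t 15.1
a 10.80 fr 1.6 ft -6.6 fe -3.1 err 0.4 t 15.3
a 10.90 fr 2.2 ft -8.5 fe -3.6 err 0.4 t 15.6
[-1.68433637 -5.85130914 -8.56649024] [ 0.42894522 -0.17108087  0.04908906] 0.014071100103431012
```

```bash
python3 - <<'E'
from crank import *
arm.command_gripper(0,35)
st=json.load(open('st.json'))
st=turn(st,11.3,.1,16)
arm.command_gripper(.05);arm.wait(.2)
o=arm.get_obs();p=np.array(o['position']);print(o['contact_force'],p,o['opening'])
arm.servo_line((p-[0,0,0]+[0,0,.10]).tolist(),vel=.15)
c=shot('wrist','w3');
arm.goto((p+[0.06,.10,.12]-.06*e).tolist(),[np.pi,0,y])
arm.wait(.1);d=shot('wrist','w4');t=shot('top','top4');print(arm.get_obs()['clock'])
im=np.hstack([cv2.resize(c['frame'],(400,300)),cv2.resize(d['frame'],(400,300))]);im=np.vstack([im,cv2.resize(t['frame'][160:220,140:360],(800,218))[:300]])
cv2.imwrite('pics/a1.png',im[...,::-1])
E
```

```text
a 11.00 fr 0.8 ft -9.0 fe -6.1 err 0.5 t 16.4
a 11.10 fr 0.1 ft -11.7 fe -5.1 err 0.7 t 16.6
a 11.20 fr -1.7 ft -12.3 fe -6.2 err 0.9 t 16.9
a 11.30 fr -3.9 ft -13.4 fe -6.3 err 1.2 t 17.1
[ 0.31302603  0.51983245 -0.1307843 ] [ 0.43087131 -0.17068254  0.06335037] 0.05006200563816497
19.4667
```

View pics/a1.png

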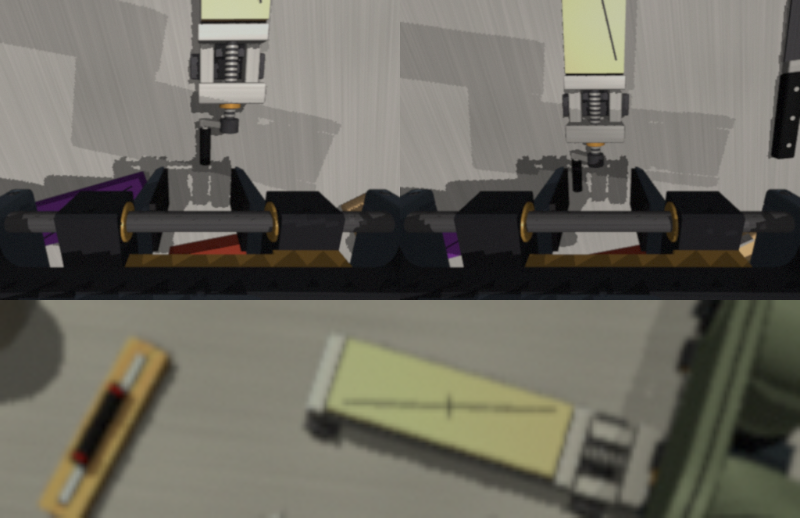

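Both jaws are against the stone, and the crank was at about 11.3 rad with 13 N at the handle. Next come close views of the pencil line and the gauge block.

```bash
python3 - <<'E'
from crank import *
S=np.array([.508,.064,0])
p=S-.085*e;arm.goto([p[0],p[1],.17],[np.pi,0,y]);arm.wait(.15);c=shot('wrist','w5')
yb=np.radians(160.2);eb=np.array([np.cos(yb),np.sin(yb),0]);B=np.array([.459,.3713,0])
p=B-.085*eb;arm.goto([p[0],p[1],.19],[np.pi,0,yb]);arm.wait(.15);d=shot('wrist','w6');print(arm.get_obs()['clock'])
im=np.vstack([cv2.resize(x['frame'][:200],(768,300),interpolation=cv2.INTER_CUBIC) for x in(c,d)])
cv2.imwrite('pics/a2.png',im[...,::-1])
E
```

```text
21.7583
```

View pics/a2.png

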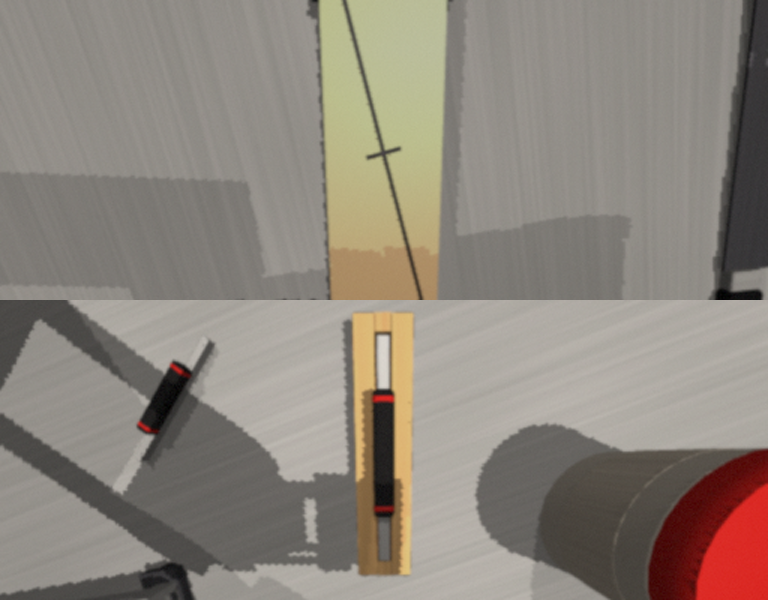

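The upper crop shows the cross tick at (383,153). The lower crop shows the boxed gauge's grip from row 392 to 517 at col 384, straight in its slot, with the small look-alike to the left. Now I'll compute positions and grasp.

```bash
python3 - <<'E'
from crank import *
def fitline(c,name,z=.076,roi=None):
    h=cv2.cvtColor(c['frame'],cv2.COLOR_RGB2GRAY).astype(float)
    bg=cv2.medianBlur(h.astype(np.uint8),15).astype(float)
    m=(bg-h)>25
    ys,xs=np.nonzero(m); k=(xs>roi[0])&(xs<roi[1])&(ys<roi[2])&(ys>=roi[3]);ys,xs=ys[k],xs[k]
    w=pix2w(c,np.c_[xs,ys],z)[:,:2]
    for _ in range(6):
        v=cv2.fitLine((w*1000).astype(np.float32),cv2.DIST_HUBER,0,.01,.01).ravel();d=v[:2];q=v[2:]/1000
        nn=np.array([-d[1],d[0]]);r=(w-q)@nn
        if _<5: w=w[abs(r)<.003]
    print(name,len(w),np.degrees(np.arctan2(d[1],d[0])),q,'rms',r.std())
    return d,q
c=load('w5');d,q=fitline(c,'w5',roi=(222,288,196,3))
x=pix2w(c,[[383.5/1.5-.17,153/1.5-.17]],.076)[0][:2];print('cross',x,'off line',(x-q)@[-d[1],d[0]])
t=load('top4');x2=pix2w(t,[[140+449.5/800*220-.4,160+(407-300)/218*60-.4]],.076);print('cross top',x2)
g=load('w6');G=pix2w(g,np.array([[384,92.],[384,217],[384,33],[384,273]])/1.5-.17,[.05,.05,.028,.028])
print(G,G[:2].mean(0),G[2:].mean(0),np.degrees(np.arctan2(*(G[0]-G[1])[[1,0]])),np.linalg.norm(G[0]-G[1]),np.linalg.norm(G[2]-G[3]))
E
```

```text
w5 757 -85.60771 [0.50828135 0.06415872] rms 0.0009356323645833926
cross [0.50863229 0.06193821] off line 0.00017985256693397994
cross top [[0.5056363  0.06181612 0.076     ]]
[[0.42642399 0.38358639 0.05      ]
 [0.50017086 0.35690404 0.05      ]
 [0.3905698  0.39665338 0.028     ]
 [0.54278022 0.3415821  0.028     ]] [0.46329742 0.37024521 0.05      ] [0.46667501 0.36911774 0.028     ] 160.10937313431094 0.0784254340739233 0.16186678644532082
```

```bash
python3 - <<'E'
from crank import *
yb=np.radians(160.1);R=[np.pi,0,yb];p=np.array([.4625,.3705])
arm.command_gripper(.045)
arm.goto([*p,.1],R);arm.servo_line([*p,.041],vel=.1)
print(arm.get_obs()['contact_force'])
arm.command_gripper(0,10);arm.wait(.1);o=arm.get_obs();print(o['contact_force'],o['ft_torque'],o['opening'],o['position'])
arm.command_gripper(0,30);arm.wait(.1);o=arm.get_obs();print(o['contact_force'],o['opening'])
arm.servo_line([*p,.09],vel=.1);o=arm.get_obs();print(o['contact_force'],o['opening'])
arm.servo_line([*p,.17],vel=.15);arm.wait(.1)
o=arm.get_obs();print(o['contact_force'],o['ft_torque'],o['opening'],o['clock'])
c=shot('wrist','w7');s=shot('side','s7')
im=np.vstack([np.hstack([cv2.resize(c['frame'],(400,300)),cv2.resize(s['frame'],(400,300))])]);cv2.imwrite('pics/a3.png',im[...,::-1])
E
```

```text
[ 0.07469425 -0.15164018  0.4338688 ]
[-0.40365438 -0.60517427  0.28457708] [ 0.12598405 -0.16166649  0.08117734] 0.013835128138914486 [0.46248765 0.37052362 0.04101257]
[0.28730171 0.40021837 0.24355672] 0.01432993968527409
[ 0.15591848 -0.3906042  -1.67314553] 0.013853110585854343
[ 0.2213063  -0.00669087 -2.2873634 ] [ 0.08923459 -0.15109219 -0.02815689] 0.013782546531707388 25.7833
```

View pics/a3.png

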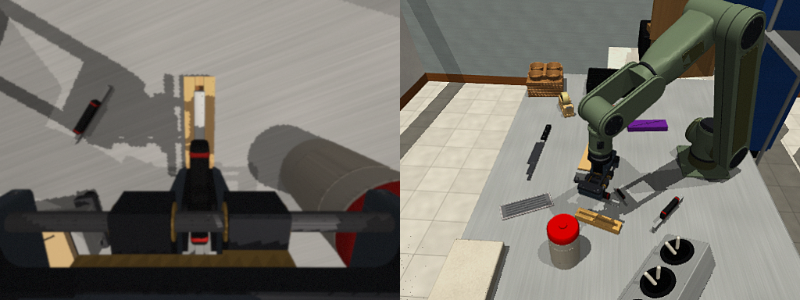

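```bash
python3 - <<'E'
from crank import *
p=np.array(arm.get_obs()['position'])
arm.servo_line([.48,.25,.2],vel=.2)
yl=np.radians(94.4);R=[np.pi,0,yl]
arm.goto([.508,.062,.16],R);arm.servo_line([.508,.062,.119],vel=.08);arm.wait(.2)
o=arm.get_obs();print(o['contact_force'],o['position'],o['clock'])
c=shot('wrist','w8');s=shot('side','s8');t=shot('top','t8')
G=w2pix(s,[[.508,.062,.08]])[0].astype(int);print(G)
x0,y0=G[0]-50,G[1]-60
A=cv2.resize(c['frame'][40:240,180:340],(480,600),interpolation=cv2.INTER_CUBIC)
B=cv2.resize(s['frame'][y0:y0+150,x0:x0+80],(320,600),interpolation=cv2.INTER_CUBIC)
cv2.imwrite('pics/a4.png',np.hstack([A,B])[...,::-1]);print(x0,y0)
E
```

```text
[-0.27112395 -0.00776694 -1.71801044] [0.50841431 0.06205046 0.1195845 ] 28.325
[244 194]
194 134
```

View pics/a4.png

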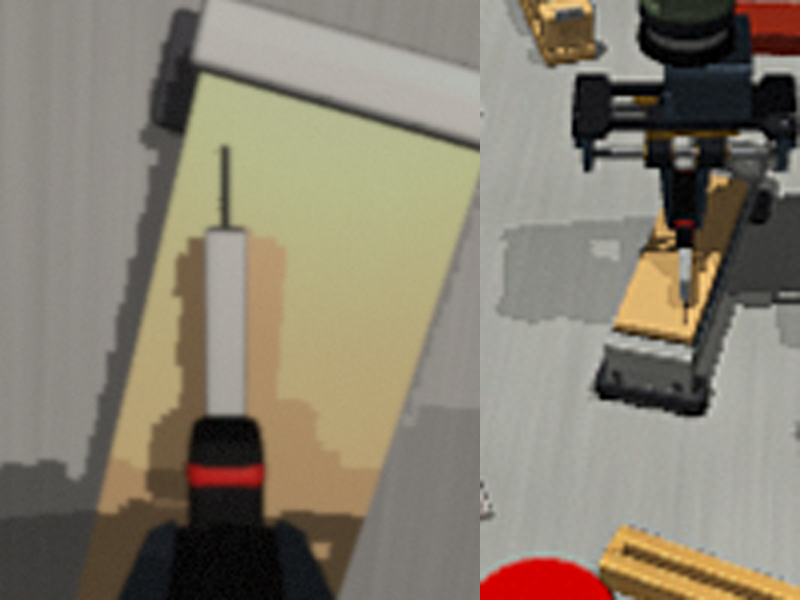

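```bash
python3 - <<'E'
from crank import *
c=load('w8');o=arm.get_obs();T=np.array(o['position']);yl=np.radians(94.4)
print('cam',-c['R'].T@c['t']-T,c['cx'],c['cy'])
ex=np.array([np.cos(yl),np.sin(yl),0]);ny=np.array([-ex[1],ex[0],0])
h=cv2.cvtColor(c['frame'],cv2.COLOR_RGB2GRAY).astype(float)
# beam centre per row, line centre per row
ln=[];bm=[]
for r in range(84,180):
    row=h[r]
    if r<114:
        w=row[246:266];d=np.clip(np.median(w)-w-10,0,None)
        if d.sum()>30: ln.append((np.sum(d*np.arange(246,266))/d.sum(),r))
    if 120<=r<=174:
        g=np.gradient(cv2.GaussianBlur(row[None],(1,1),0)[0]);seg=g[240:272]
        l=240+np.argmax(seg[:16]);rr=256+np.argmin(seg[16:])
        bm.append((l,rr,r))
ln=np.array(ln);bm=np.array(bm,float);print('line rows',ln[0],ln[-1],'beam',bm[0],bm[-1])
L=pix2w(c,ln,.076)-T
zb=T[2]-.0095
Bc=pix2w(c,np.c_[bm[:,:2].mean(1),bm[:,2]],zb)-T
for n_,P in(('line',L),('beam',Bc)):
    u=P@ex;v=P@ny;k=np.polyfit(u,v,1);print(n_,'u',u.min(),u.max(),'v at u=.09,.04,0',np.polyval(k,[.09,.04,0]).round(5),'ang',np.degrees(k[0]),'res',(v-np.polyval(k,u)).std())
for z in(-.0095,-.0355): print('beam end u',((pix2w(c,[[255,40+229/3-.3]],T[2]+z)-T)@ex))
print('line end u',((pix2w(c,[[255,40+145/3-.3]],.076)-T)@ex))
q=pix2w(c,np.array([[180+206/3,40+300/3],[180+246/3,140]])-.3,zb);print('beam width',np.linalg.norm(q[0]-q[1]))
E
```

```text
cam [-0.00603213  0.08211978  0.16238022] 254.91635155552672 192.6126522100466
line rows [254.40206186  88.        ] [254.62633452 113.        ] beam [248. 261. 120.] [249. 260. 174.]
line u 0.07665290208693641 0.09257191863586114 v at u=.09,.04,0 [-0.00034 -0.00036 -0.00037] ang 0.019546041336056977 res 5.115587210192336e-05
beam u 0.04228569468931699 0.07374811021031347 v at u=.09,.04,0 [-0.00025 -0.00033 -0.00039] ang 0.0843357565534086 res 0.00012022310174467516
beam end u [0.0759304]
beam end u [0.07496075]
line end u [0.09255108]
beam width 0.007728282702705129
```

```bash
python3 - <<'E'
from crank import *
yl=np.radians(94.4);ex=np.array([np.cos(yl),np.sin(yl),0])
F=lambda:np.mean([(arm.wait(.02),arm.get_obs()['contact_force'])[1] for _ in range(8)],0)
b=F();print('base',b)
p=np.array([.508,.062,.119])-.0005*ex
zz=.1145;p[2]=zz;arm.servo_line(p.tolist(),vel=.03)
while zz>.1065:
    zz-=.0004;p[2]=zz;arm.servo_line(p.tolist(),vel=.02);f=F()-b
    if abs(f[2])>.6:print(round(zz,4),f.round(2),arm.get_obs()['position'][2])
    if f[2]>3: break
arm.wait(.3);o=arm.get_obs();print(F()-b,o['ft_torque'],o['position'],o['tool_rot'],o['opening'],o['clock'])
c=shot('wrist','w9');s=shot('side','s9');t=shot('top','t9')
A=cv2.resize(c['frame'][40:240,180:340],(480,600),interpolation=cv2.INTER_CUBIC)
B=cv2.resize(s['frame'][134:284,194:274],(320,600),interpolation=cv2.INTER_CUBIC)
cv2.imwrite('pics/a5.png',np.hstack([A,B])[...,::-1])
E
```

```text
base [-0.12363421 -0.21554627 -1.72607993]
0.1113 [0.15 0.26 0.83] 0.11136917259887812
0.1109 [0.03 0.24 2.  ] 0.11099517940979951
0.1105 [-0.09  0.35  2.75] 0.11061199607031541
0.1101 [-0.8  -0.19  4.3 ] 0.11022513355588956
[-0.30729539  0.34645609  4.55915082] [0.02756797 0.07168316 0.0112109 ] [0.50810875 0.06151398 0.1101475 ] [ 3.14143034e+00 -1.45897431e-05  1.64761907e+00] 0.013743597639865077 33.425
```

View pics/a5.png

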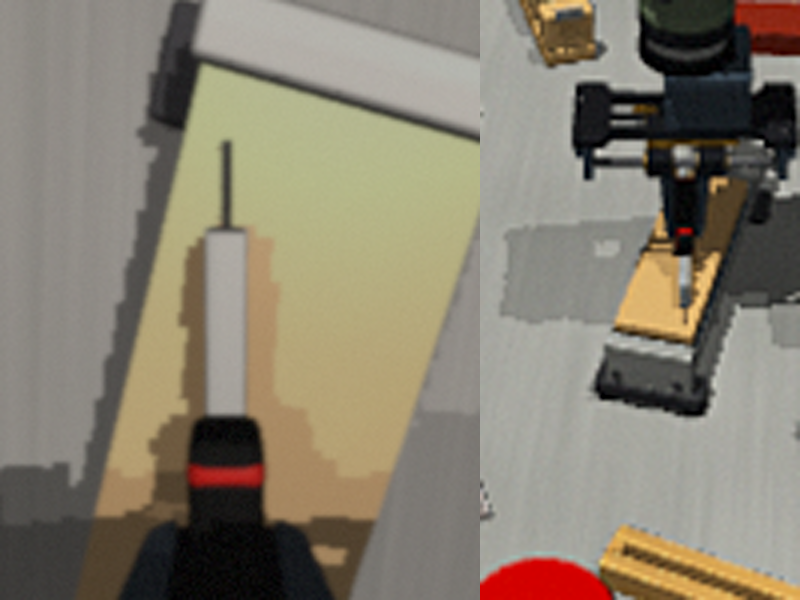

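The edge is on the line, collinear with the visible pencil end at (227,145–228). The push is 4.5 N, so I'll ease it slightly and hand in.

```bash
python3 - <<'E'
from crank import *
p=np.array([.508,.062,.1105])-.0005*np.array([np.cos(np.radians(94.4)),np.sin(np.radians(94.4)),0])
arm.servo_line(p.tolist(),vel=.01);arm.wait(.5)
f=np.mean([(arm.wait(.02),arm.get_obs()['contact_force'])[1] for _ in range(10)],0);print(f-[-.12,-.21,-1.73])
c=shot('wrist','w10');yl=np.radians(94.4);ex=np.array([np.cos(yl),np.sin(yl),0]);T=np.array(arm.get_obs()['position'])
h=cv2.cvtColor(c['frame'],cv2.COLOR_RGB2GRAY).astype(float);x=np.arange(246,266)
for r in(90,98,106): 
    w=h[r][246:266];d=np.clip(np.median(w)-w-10,0,None);print(((pix2w(c,[[(d*x).sum()/d.sum(),r]],.076)-T)@[-ex[1],ex[0],0])[0])
print('line end u',((pix2w(c,[[255,40+142/3-.3]],.076)-T)@ex),'beam end u',((pix2w(c,[[255,40+229/3-.3]],.102)-T)@ex))
print(arm.get_obs()['clock']);arm.sign_off()
E
```

```text
[0.10146598 0.2415161  3.77757834]
-0.00033325593851919446
-0.0003666868365966548
-0.00037448408168400143
line end u [0.09263949] beam end u [0.07592287]
34.675
the job is handed in; nothing more can be done
```

The stone is clamped, and the middle-sized straightedge is standing on the pencil line under a light push. I handed the job in at about 35 s with the arm still holding it there.

- **Clamping:** I turned the crank clockwise from about 4.6 to 11.3 rad. It began to stiffen around 10.3 rad and needed about 13 N at the handle by the end. I never measured the pinch force itself. Pictures taken afterwards show both jaws against the stone, and the handle stayed where I left it.
- **Placing:** The straightedge came out of its block cleanly. It sits within about 0.1 mm and 0.1° of the line, measured just above the stone. At the last check it was centred on the tick to about 1 mm. That figure comes from the far ends of the line and the beam, because the gripper hides the tick.
- **Upright and push:** The tool was vertical to within 0.01°, and the final push was about 3.8 N. It touched 4.6 N on the way down, so I eased it off.

One check disagreed: the top camera put the cross tick about 3 mm to one side of where the wrist camera had it. I trusted the wrist view because it shows the edge and the line together. Nothing else on the counter was touched that I know of, though I did not re-check the other objects at the end.

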